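# Walk the hot plate back onto its mat and switch it on

## Task

The electric hot plate with the lidded pot on it has been pulled too far forward on the counter. Walk it back by nudging its two front corners in turn, a little at a time so that it never slews far round, without shoving the control console or the knob and without upsetting the pot, until the whole hot plate, console included, stands square on the dark heat mat behind it. Then push the safety knob in, turn it clockwise past its catch all the way to full, let it spring back out, and leave everything else on the counter where it is.

Things in the scene. Friction and masses are not known exactly. Their poses are not given: they have to be found in the camera images.
- mat: Dark grey heat mat fixed on the counter, 320 mm along its x (front to back) by 350 mm along its y, 0.6 mm thick and no obstacle: things slide over it. Origin at its centre; x points to its back edge, away from the robot. The hot plate's whole footprint fits on it with 22 mm to spare at front and back and 25 mm at the sides.
- hotplate: Loose single-ring electric hot plate, about 2.8 kg plus the pot, on four rubber feet. Origin at the centre of its whole footprint, at counter level; x points to its back, y to its left, z up. Steel housing x = -82.5 to +137.5, y = -150 to +150, z = 12 to 75 mm, with a flat upright front face; the console stands out from the middle of it. Footprint with console 275 x 300 mm.
- front_left (a point): Foot of the housing's front left corner: x = -82.5, y = +150, z = 0 mm in the hot plate's frame. The front face is bare from here to the console (y = 65 to 150 mm): push it towards +x close to the corner, say at y = 118 mm, z = 20 to 65 mm. It slides under about 10 to 20 N (more if struck at speed), swinging about a point beyond the other corner; the hot plate's centre gains about 0.6 of the push.
- front_right (a point): Foot of the housing's front right corner: x = -82.5, y = -150, z = 0 mm in the hot plate's frame. The front face is bare from here to the console (y = -150 to -65 mm) and is pushed like the left one.
- rear_left (a point): Foot of the housing's rear left corner: x = +137.5, y = +150, z = 0 mm.
- rear_right (a point): Foot of the housing's rear right corner: x = +137.5, y = -150, z = 0 mm.
- console_front (a point): Middle of the console's front edge, at counter level: x = -137.5, y = 0, z = 0 mm in the hot plate's frame.
- console: The control console, part of the hot plate, in the middle of its front: 130 mm wide, standing 55 mm proud of the housing, to x = -137.5 mm in the hot plate's frame. Its top slopes up to the back at 42 degrees, from 22 mm above the counter to 71 mm at the housing, with the knob in the middle of the slope. Not to be shoved.
- plate_mid (a point): Middle of the round cast heating plate (180 mm wide) on top of the hot plate, 87 mm above the counter; x = +32.5 mm, y = 0 in the hot plate's frame.
- pot: Loose white lidded enamel pot, 150 mm wide over the lid, 192 mm over its two loop handles, 96 mm tall, 0.5 kg, standing on the heating plate. Origin at the centre of its underside; z up.
- knob_grip (a point): Grip point on the knob's axis, halfway up its bar, 25 mm out from the console's face when sprung out. z: out along the axis, 42 degrees from vertical, leaning to the hot plate's front; x: along the bar to its white pointer (at off, up the slope). Bar 46 mm (x) by 13 (y) by 24 high (z), on a skirt 52 mm wide whose upper face, 12 mm below this point, fingertips can press.
- knob (a joint): Turn of the knob in rad: 0 off, growing clockwise as seen looking at the console's face, to 1.40 at the full-on stop. Sprung out it turns only to about 0.40, where the safety catch stops it; pushed in 5 mm or more it passes; beyond about 1.05 it can spring out again and stays where it is left. Turns lightly (0.05 N m).
- knob_push (a joint): How far the knob is pushed in along its axis, in m: 0 sprung out, 0.007 fully in. The spring takes 4 N to start and 8.5 N fully in.
- jug: Bystander to be left alone: lidded drinks jug, 123 mm wide at its lid, 202 mm tall. Origin at the centre of its underside.
- cups: Bystander to be left alone: nested stack of paper cups, 85 mm wide, 150 mm tall. Origin at the centre of its underside.
- tumbler: Bystander to be left alone: clear open tumbler, 90 mm wide, 120 mm tall. Origin at the centre of its underside.
- stirrers: Bystander to be left alone: orange tub of wooden stirrers, tub 80 mm wide and 75 mm tall, stirrers to about 140 mm. Origin at the centre of its underside.
- basket: Bystander to be left alone: basket of cup lids 190 x 270 x 70 mm. Origin at the centre of its underside.
- scissors: Bystander to be left alone: pair of scissors lying on the counter, 165 mm long, 10 mm thick. Origin at the pivot, at counter level; the blades point along x.
Not all that is in view belongs to the job. What is shaped like the pot but green is not meant.

How it is judged (in metres and radians):
On the way, in this order (a step that is already met when the one before it is completed fails the run):
1. the whole hot plate stands square on the mat, at rest, the pot on its plate (x of rear_left in the frame of mat between -0.16 and 0.16 m and y of rear_left in the frame of mat between -0.175 and 0.175 m and x of rear_right in the frame of mat between -0.16 and 0.16 m and y of rear_right in the frame of mat between -0.175 and 0.175 m and x of front_left in the frame of mat between -0.16 and 0.16 m and y of front_left in the frame of mat between -0.175 and 0.175 m and x of front_right in the frame of mat between -0.16 and 0.16 m and y of front_right in the frame of mat between -0.175 and 0.175 m and x of console_front in the frame of mat between -0.16 and 0.16 m and y of console_front in the frame of mat between -0.175 and 0.175 m and angle between the x axis of hotplate and the x axis of mat, either way round below 0.12 rad and linear speed of hotplate below 0.01 m/s and horizontal distance between pot and plate_mid below 0.03 m and angle between pot's own z axis and vertical below 0.1 rad), for 0.3 s.
2. the knob is turned past its catch to full (value of joint knob above 1.15 rad), for 0.2 s.
At the end, for the whole second after the job is handed in: All four housing corners and the console's front edge lie within the mat's outline; hot plate at rest, within 7 degrees of square to the mat; pot upright within 30 mm of the plate's middle; knob at 1.15 rad or more (of 1.40) and sprung out to within 1.5 mm (all of step 1 and value of joint knob above 1.15 rad and value of joint knob_push below 0.0015 m and linear speed of pot below 0.01 m/s); the robot touches nothing.
It fails at once if the knob is forced past its catch without being pushed in (value of joint knob between 0.65 and 0.8 rad and value of joint knob_push below 0.003 m).
It fails at once if the hot plate is slewed more than 15 degrees from the mat (angle between the x axis of hotplate and the x axis of mat, either way round above 0.26 rad).
It fails at once if the console or knob is shoved (over 8 N) before the hot plate stands on the mat (contact force between any of the arm, the fingers and console above 8 N and not ((x of rear_left in the frame of mat between -0.16 and 0.16 m and y of rear_left in the frame of mat between -0.175 and 0.175 m) and (x of rear_right in the frame of mat between -0.16 and 0.16 m and y of rear_right in the frame of mat between -0.175 and 0.175 m) and (x of front_left in the frame of mat between -0.16 and 0.16 m and y of front_left in the frame of mat between -0.175 and 0.175 m) and (x of front_right in the frame of mat between -0.16 and 0.16 m and y of front_right in the frame of mat between -0.175 and 0.175 m) and (x of console_front in the frame of mat between -0.16 and 0.16 m and y of console_front in the frame of mat between -0.175 and 0.175 m) and angle between the x axis of hotplate and the x axis of mat, either way round below 0.12 rad)).
It fails at once if the pot is touched hard or upset (contact force between any of the arm, the fingers and pot above 5 N or angle between pot's own z axis and vertical above 0.25 rad or horizontal distance between pot and plate_mid above 0.04 m).
It fails at once if something else on the counter is moved more than 25 mm (distance of any of jug, cups, tumbler, stirrers, basket, scissors from where it was at the start of the episode above 0.025 m).
It also fails if it takes over 67 s, if anything falls off the work surface, if the arm or the gripper's body presses on something with over 40 N, if the wrist force passes 120 N, or if a joint passes its speed limit or range.

## Robot

A 6-joint arm with a two-finger parallel gripper is mounted at the origin on the work surface. World frame = base frame: x ahead of the robot, y to its left, z up, the work surface at z = 0. Lengths are in mm, angles in rad, forces in N, time in s.
With the tool pointing down it reaches from about 400 to 825 mm from the base axis. Payload 7 kg.
Tool frame: the origin (TCP) lies at the very end of the fingers, on their centre line; the grasp point (between the pads) lies 19 mm behind it; z points along the fingers, y is the line along which they close (so a half turn about z gives the same grasp; the last joint's range is limited). The gripper opens to 88 mm and grips with 3 to 60 N. Pads are 19 mm wide; open, the fingers measure 130 mm over their backs; the gripper's body (78 mm by 193 mm) begins 47 mm behind the grasp point.
Start: joints at [-0.866, 0.359, 0.012, 0, -1.224, -0.288], TCP at [273.236, -617.201, 204.661] pointing down, gripper open.
Joint ranges: [-3.07, 3.07], [-1.43, 2.12], [-1.02, 1.25], [-3.03, 1.67], [-3.05, -0], [-3.03, 3.03]. Speed limits (rad/s): [2.39, 2.39, 3.01, 3.14, 3.14, 3.14].

## Interface

Orientations are given as a unit quaternion [x, y, z, w].
In Python, from plant import bot gives the robot as it stands. Calls block until the motion is done:
- bot.move_ptp(position, orientation): joint-space move of the TCP to a pose.
- bot.line_to(position, velocity=150, ori=None): straight line of the TCP; ori=None keeps the orientation; velocity is the mean speed in mm/s.
- bot.move_joints(angles): joint-space move.
- bot.move_gripper(opening, force=None): finger opening in mm; force is the grip in N (None keeps the last); returns when the fingers have stopped.
- bot.pause(seconds).
- bot.solve_ik(position, orientation): joint angles nearest the present ones, or None.
- bot.read_state(): the state.
- bot.camera(name): name is "scene" or "top" or "wrist"; returns the picture (420x560x3 uint8, red, green, blue); there is no depth.
- bot.get_calibration(name): a dict with "fx", "fy", "cx", "cy" (pixels), "distortion" ([k1, k2, p1, p2, k3] as OpenCV has them; the pictures are not rectified), "view" (4x4, takes a point from world to camera coordinates); the wrist camera has in their place "T_tool_cam" (4x4, takes a point from camera to tool coordinates, whose origin is the TCP and whose axes are the flange's). Camera axes: x right, y up, looking along -z (the intrinsics and any distortion apply to the point x, -y, -z); pixel columns grow to the right and rows downward; lengths in mm; the calibration is good to about 2 mm. A picture is of the moment at which its call begins: read the wrist's pose just before it. get_calibration takes no time and is no camera call.
A pose or a line that the arm cannot do raises bot.Unreachable and nothing moves.
- bot.close_job(): hands the job in; it is judged then, once.
The state is a dict: "t": time; "joint_pos": joint angles; "qvel": joint speeds; "tau": joint torques, N m; "tcp_pos": TCP position; "eef_rot": TCP orientation; "contact_force": force on the tool from outside, world axes, zero at the start; "moment": the same for the moment, N m; "width": finger opening in mm; "finger_force": force on a finger pad.
Only numpy, scipy, OpenCV 4.12 (cv2) and the standard library are available. Lean on these libraries where they do the work, as an engineer would, in place of code of your own. Each camera call takes 0.05 s, during which the arm holds its last target. There are 200 camera calls.

## Working session

There is one attempt and no reset: what is moved stays moved. The work goes in short steps, each a Python script; the robot and the scene stay as the last script left them, time stands still between calls to the robot, and variables do not carry over. Pictures are saved under pics/ and viewed, at most 11 in all, crops included, and the job is handed in when it is done.

```bash
mkdir -p pics; ls; python3 - <<'E'
from plant import bot
import cv2,numpy as np
for n in("scene","top"):
    im=bot.camera(n); cv2.imwrite(f"pics/{n}0.png",im[...,::-1]); c=bot.get_calibration(n); print(n,c)
print(bot.read_state())
E
```

```text
pics
scene {'fx': 401.4594735406366, 'fy': 401.4594735406366, 'cx': 281.1578197631504, 'cy': 213.10255631559258, 'distortion': array([-0.11411753,  0.        ,  0.        ,  0.        ,  0.        ]), 'view': array([[-8.01040721e-01,  5.98607900e-01, -1.53143658e-03,
         3.88981505e+02],
       [-4.19103444e-01, -5.59002410e-01,  7.15449934e-01,
         1.47588049e+02],
       [ 4.27417906e-01,  5.73746361e-01,  6.98662327e-01,
        -1.68383705e+03],
       [ 0.00000000e+00,  0.00000000e+00,  0.00000000e+00,
         1.00000000e+00]])}
top {'fx': 484.5672808634203, 'fy': 484.5672808634203, 'cx': 278.73780521042494, 'cy': 213.77958502824706, 'distortion': array([-0.16111509,  0.        ,  0.        ,  0.        ,  0.        ]), 'view': array([[-3.35079658e-03, -9.99993784e-01,  1.09710871e-03,
         1.58505664e+00],
       [ 9.97395955e-01, -3.26304868e-03,  7.20462393e-02,
        -5.23019038e+02],
       [-7.20422116e-02,  1.33566408e-03,  9.97400690e-01,
        -1.70001754e+03],
       [ 0.00000000e+00,  0.00000000e+00,  0.00000000e+00,
         1.00000000e+00]])}
{'t': 0.1, 'joint_pos': array([-8.65879292e-01,  3.59321017e-01,  1.11535393e-02, -3.09151961e-04,
       -1.22413543e+00, -2.88077580e-01]), 'qvel': array([-0.00025644, -0.00224354,  0.00211575,  0.00244116,  0.00049709,
        0.00145765]), 'tau': array([ 2.14809631e-06, -5.84163487e+01,  2.93754923e+01,  7.01549470e+00,
        1.02858403e-02, -4.50492473e-05]), 'tcp_pos': array([ 273.04821833, -616.77958157,  203.81392226]), 'eef_rot': array([-2.06862534e-01,  9.78369717e-01,  7.31566841e-04, -2.31035990e-04]), 'contact_force': array([-1.02314667,  0.84687066, -0.56759744]), 'moment': array([-0.03563253,  0.01342176,  0.02324567]), 'finger_force': 0.0, 'width': 87.68771709277381}
```

View pics/top0.png

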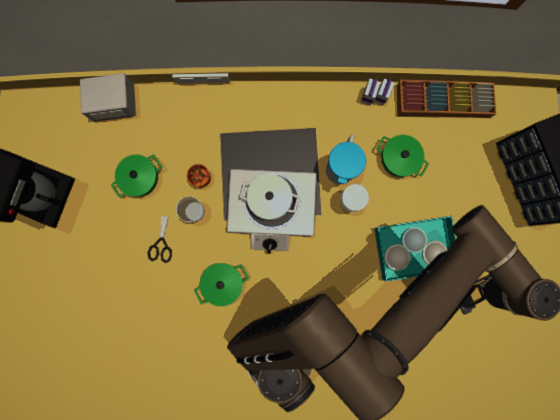

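View pics/scene0.png

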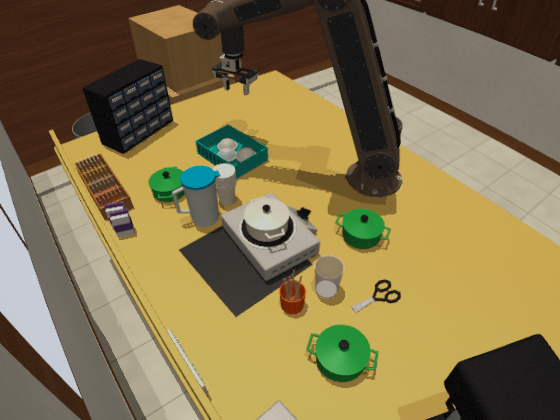

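The top view shows the hot plate at px (228–315, 170–236), its console at (250–288, 234–250) and the mat at (220–322, 128–218). The white pot is at (270,196). The green pots at (137,176), (403,155) and (221,284) aren't meant, because the pot is white and stands on the plate. The jug (347,160) and cups (355,198) are to the right, and the tumbler (191,210) and stirrers (199,176) to the left.

```bash
cat > h.py <<'E'
import cv2,numpy as np
from plant import bot
from scipy.spatial.transform import Rotation as R
def cam(n="top"):
    c=bot.get_calibration(n); K=np.array([[c['fx'],0,c['cx']],[0,c['fy'],c['cy']],[0,0,1]]); V=c['view']
    return K,np.array(c['distortion']),V
def rays(px,n="top"):
    K,D,V=cam(n); u=cv2.undistortPoints(np.float64(px).reshape(-1,1,2),K,D).reshape(-1,2)
    d=np.c_[u[:,0],-u[:,1],-np.ones(len(u))]@V[:3,:3]
    return -V[:3,:3].T@V[:3,3],d
def ground(px,z,n="top"):
    o,d=rays(px,n); return (o+d*((z-o[2])/d[:,2])[:,None])[:,:2]
def project(P,n="top"):
    K,D,V=cam(n); P=np.atleast_2d(P).astype(float); c=P@V[:3,:3].T+V[:3,3]
    c=c*[1,-1,-1]; return cv2.projectPoints(c,np.zeros(3),np.zeros(3),K,D)[0].reshape(-1,2)
def warp(im,z,x0,x1,y0,y1,s,n="top"):
    # orthographic map of the plane at height z; rows: x falling, cols: y falling
    H,W=int((x1-x0)*s),int((y1-y0)*s)
    v,u=np.mgrid[0:H,0:W]
    P=np.stack([x1-v/s,y1-u/s,np.full(v.shape,z)],-1).reshape(-1,3)
    m=project(P,n).astype(np.float32).reshape(H,W,2)
    return cv2.remap(im,m,None,cv2.INTER_CUBIC)
E
python3 - <<'E'
from h import *
im=bot.camera("top"); 
w=warp(im,75,380,800,-220,220,1.36)
# ticks every 50mm
w=w.copy()
for x in range(400,800,50): cv2.putText(w,str(x),(0,int((800-x)*1.36)),0,.35,(255,0,0)); cv2.line(w,(0,int((800-x)*1.36)),(8,int((800-x)*1.36)),(255,0,0))
for y in range(-200,220,50): cv2.line(w,(int((220-y)*1.36),0),(int((220-y)*1.36),8),(255,0,0))
cv2.imwrite("pics/w75.png",w[...,::-1])
for p in [(222,135),(225,150),(275,140),(235,180),(305,225),(235,232),(270,238),(255,240),(320,200),(330,220)]: print(p,im[p[1],p[0]])
E
```

```text
(222, 135) [59 57 53]
(225, 150) [66 61 56]
(275, 140) [70 65 59]
(235, 180) [179 175 157]
(305, 225) [179 187 180]
(235, 232) [100  91  78]
(270, 238) [69 65 57]
(255, 240) [119 111  98]
(320, 200) [128 111  72]
(330, 220) [180 151  70]
```

View pics/w75.png

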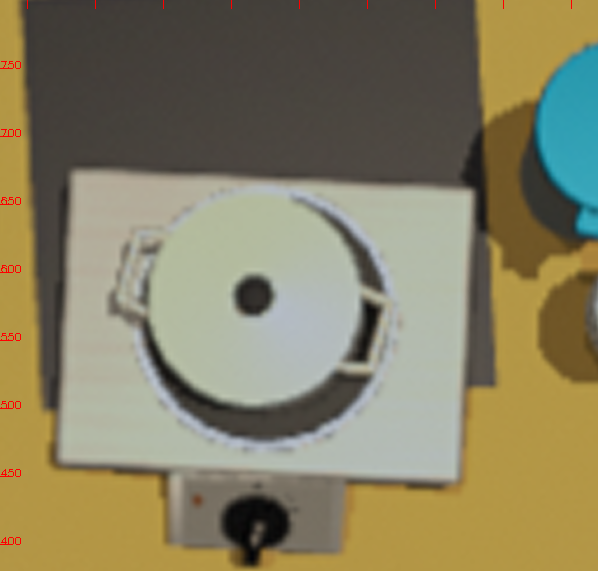

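The rectified crop (z = 75 plane) shows the hot plate top with corners at px (70,170), (473,188), (460,483) and (55,462), yawed about −2.6°. The mat edges run from (22,0) to (45,410) and (473,0) to (495,385), about +3.2°. The white pot is on the plate and the knob at (255,522).

```bash
cat >> h.py <<'E'
def edges_fit(im,P,z):
    pass
def measure(im,prior_hp=None,verbose=True):
    s=2.0;b=(350,820,-250,250)
    def topt(p): return np.c_[b[1]-p[:,1]/s, b[3]-p[:,0]/s]
    # housing top, z=75: pale grey
    w=cv2.GaussianBlur(warp(im,75,*b,s),(3,3),0).astype(int)
    sat=w.max(2)-w.min(2); m=((w.min(2)>125)&(sat<50)).astype(np.uint8)*255
    m=cv2.morphologyEx(m,cv2.MORPH_OPEN,np.ones((15,15),np.uint8))
    cs=cv2.findContours(m,0,1)[0]; c=max(cs,key=cv2.contourArea)
    c=cv2.convexHull(c); r=cv2.minAreaRect(c); q=topt(cv2.boxPoints(r))
    # order: front_left, front_right, rear_left, rear_right
    i=np.argsort(q[:,0]); f=q[i[:2]]; k=q[i[2:]]
    f=f[np.argsort(-f[:,1])];k=k[np.argsort(-k[:,1])]
    dy=(f[0]-f[1])+(k[0]-k[1]); yaw=np.arctan2(-dy[0],dy[1]); mid=q.mean(0)
    ex=np.array([np.cos(yaw),np.sin(yaw)])
    org=mid-27.5*ex
    if verbose: print("housing",np.round(org,1),"yaw deg",round(np.degrees(yaw),2),"size",np.round([np.linalg.norm(f[0]-f[1]),np.linalg.norm(f[0]-k[0])],1))
    return org,yaw
def measure_mat(im):
    s=2.0;b=(350,820,-250,250)
    w=cv2.GaussianBlur(warp(im,0.6,*b,s),(3,3),0).astype(int)
    m=((w.max(2)<95)&(w.max(2)-w.min(2)<25)).astype(np.uint8)
    L=[];Rr=[];B=[]
    for x in np.arange(600,730,2.):
        row=m[int((b[1]-x)*s)]; j=np.flatnonzero(row); L.append((x,b[3]-j[0]/s))
    for x in np.arange(700,735,1.):
        row=m[int((b[1]-x)*s)]; j=np.flatnonzero(row)
    for y in np.arange(-110,140,2.):
        col=m[:,int((b[3]-y)*s)]; j=np.flatnonzero(col); B.append((b[1]-j[0]/s,y))
    for x in np.arange(690,735,1.):
        row=m[int((b[1]-x)*s)]; j=np.flatnonzero(row); Rr.append((x,b[3]-j[-1]/s))
    return np.array(L),np.array(Rr),np.array(B),m
E
python3 - <<'E'
from h import *
im=bot.camera("top"); measure(im)
L,Rr,B,m=measure_mat(im)
pl=np.polyfit(L[:,0],L[:,1],1);pr=np.polyfit(Rr[:,0],Rr[:,1],1);pb=np.polyfit(B[:,1],B[:,0],1)
for n,a,p in(("L",L[:,::-1],None),):pass
print("L",pl,np.std(np.polyval(pl,L[:,0])-L[:,1]),"deg",np.degrees(np.arctan(pl[0])))
print("R",pr,np.std(np.polyval(pr,Rr[:,0])-Rr[:,1]),"deg",np.degrees(np.arctan(pr[0])))
print("B",pb,np.std(np.polyval(pb,B[:,1])-B[:,0]),"deg",-np.degrees(np.arctan(pb[0])))
hsv=cv2.cvtColor(im,cv2.COLOR_RGB2HSV)
# visible mat front corners, corner seeds refined
p=np.float32([[229,218],[321,214]]).reshape(-1,1,2)
g=cv2.cvtColor(im,cv2.COLOR_RGB2GRAY)
cv2.imwrite("pics/mask.png",m*255)
bl=((hsv[...,0]>90)&(hsv[...,0]<110)&(hsv[...,1]>150)).astype(np.uint8)
print("jug top c",ground([[347,160]],202),"cup rim/base",ground([[355,198]],150),"tumbler rim",ground([[188,209]],120),"green",ground([[221,284]],90), "pot knob",ground([[270,196]],183))
w=warp(im,0.6,380,800,-250,250,1.5); cv2.imwrite("pics/w0.png",w[...,::-1])
E
```

```text
housing [531.8  26.5] yaw deg -2.71 size [294.9 217.4]
L [5.22071678e-02 1.68472902e+02] 0.39822680533639854 deg 2.9885371736966486
R [ 7.33201581e-02 -2.33359508e+02] 1.2481848432105223 deg 4.193431940453187
B [-9.46396863e-16  8.20000000e+02] 8.034499051194062e-14 deg 5.422454598535639e-14
jug top c [[ 682.23258989 -219.69723238]] cup rim/base [[ 564.90446699 -251.66455315]] tumbler rim [[532.80961403 304.71651016]] green [[280.30590496 196.10823942]] pot knob [[568.60299899  27.99000112]]
```

View pics/w0.png

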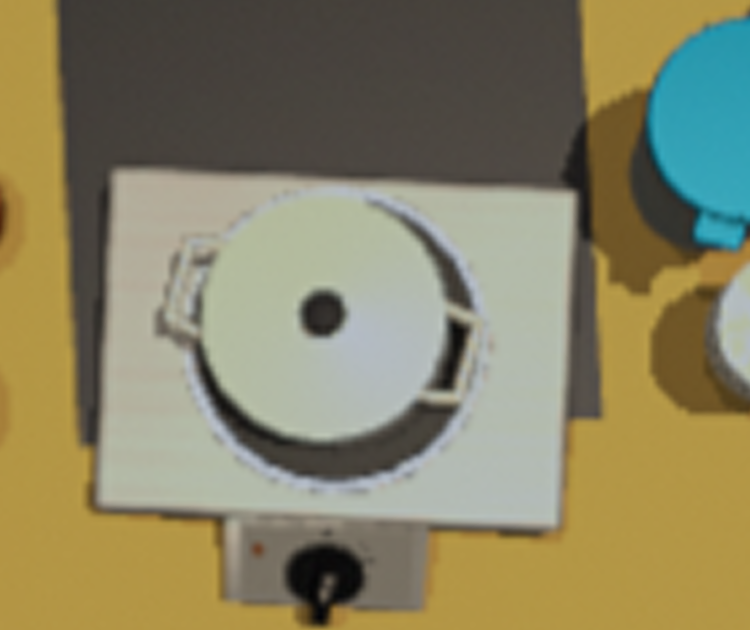

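The mat's front corners in this picture are at (80,443) and (601,417). That gives 348 mm between them (350 expected), a mat centre of about (673,31) and a yaw of 2.95°. The hot plate is at (532,26.5) with a yaw of −2.7°, so it must go back about 141 mm with almost no sideways shift. I'll start on the right corner with closed, slightly tilted fingers.

```bash
cat >> h.py <<'E'
C=np.array([673.1,31.2]); TH=np.radians(2.95)
EX=np.array([np.cos(TH),np.sin(TH)]); EY=np.array([-np.sin(TH),np.cos(TH)])
TILT=12
Q=(R.from_euler('z',TH)*R.from_euler('y',180-TILT,degrees=True)).as_quat()
OFF=9.3   # finger front face ahead of TCP
def pos(u,v,z): return np.r_[C+u*EX+v*EY,z]
def tomat(p): d=np.array(p)[:2]-C; return np.array([d@EX,d@EY])
ZP,ZU=42,135
def push(u,v,start):
    bot.line_to(pos(start-OFF,v,ZU),280); bot.line_to(pos(start-OFF,v,ZP),200)
    bot.line_to(pos(u-OFF,v,ZP),40)
    s=bot.read_state(); print("u",round(u),"t %.1f"%s['t'],"F",np.round(s['contact_force'],1),"tip",np.round(tomat(s['tcp_pos'])+[OFF,0],1))
    bot.line_to(pos(u-OFF-22,v,ZP),150); bot.line_to(pos(u-OFF-28,v,ZU),200)
E
python3 - <<'E'
from h import *
for v in(-108,108):
    for u in(-265,-85):
        for z in(ZP,ZU): print(u,v,z,bot.solve_ik(pos(u-OFF,v,z),Q) is not None)
bot.move_gripper(0,20)
p=bot.read_state()['tcp_pos']; bot.line_to([p[0],p[1],320],250)
bot.move_ptp(pos(-290,-108,200),Q); s=bot.read_state(); print(s['t'],s['tcp_pos'],s['contact_force'])
E
```

```text
-265 -108 42 True
-265 -108 135 True
-85 -108 42 True
-85 -108 135 True
-265 108 42 False
-265 108 135 True
-85 108 42 True
-85 108 135 True
4.2167 [389.43933671 -91.7782813  200.22331134] [ 0.67070793 -0.56429794 -0.69682239]
```

```bash
python3 - <<'E'
from h import *
print([u for u in range(-265,-200,5) if bot.solve_ik(pos(u-OFF,108,ZP),Q) is not None][:1])
v=-108
bot.line_to(pos(-255-OFF,v,ZU),250); bot.line_to(pos(-255-OFF,v,ZP),200)
for u in (-242,-238,-234,-230,-226):
    bot.line_to(pos(u-OFF,v,ZP),50); s=bot.read_state(); print(u,np.round(s['contact_force'],1))
push(-196,v,-226) if 0 else bot.line_to(pos(-196-OFF,v,ZP),40)
s=bot.read_state();print(s['t'],np.round(s['contact_force'],1),tomat(s['tcp_pos'])+[OFF,0])
cv2.imwrite("pics/s1.png",bot.camera("scene")[...,::-1])
bot.line_to(pos(-196-OFF-30,v,ZP),150); bot.line_to(pos(-235-OFF,v,ZU),200)
im=bot.camera("top"); o,y=measure(im); print("rel",np.degrees(y-TH),tomat(o))
cv2.imwrite("pics/t1.png",im[...,::-1])
E
```

```text
[-230]
-242 [-0.4  0.4 -0.9]
-238 [-0.2  0.3 -0.2]
-234 [-0.5 -0.1 -0.2]
-230 [-6.1  2.   4.2]
-226 [-15.9   3.1   9.9]
7.575 [-12.5 -10.2  -2.6] [-204.71232322 -110.79459053]
housing [550.9  31.1] yaw deg 1.38 size [293.3 213.8]
rel -1.5729537153243878 [-122.00282727    6.23220902]
```

View pics/s1.png

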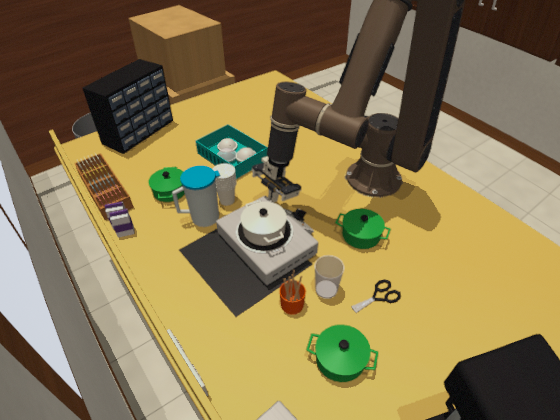

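Contact came where expected and the slew is going the right way. I'll carry on alternating, measuring after each nudge.

```bash
cat >> h.py <<'E'
def meas():
    o,y=measure(bot.camera("top"),verbose=False); u,v=tomat(o); r=y-TH
    fl=u-82.5-108*np.sin(r); fr=u-82.5+108*np.sin(r)
    print("u %.1f v %.1f rel %.2f  L %.1f R %.1f"%(u,v,np.degrees(r),fl,fr)); return u,v,np.degrees(r),fl,fr
def nudge(side,target,fl,fr,lag=8):
    st=(fl if side>0 else fr)-9
    push(target+lag,side*108,st); return meas()
E
python3 - <<'E'
from h import *
m=(0,0,0,-201.5,-207.5)
for side,t in((1,-170),(-1,-158),(1,-136)):
    m=nudge(side,t,m[3],m[4])
    if abs(m[2])>9 or abs(m[1])>18: print("stop");break
E
```

```text
u -162 t 11.6 F [-29.    7.5  21.2] tip [-164.4  107.2]
u -95.6 v 0.3 rel -5.82  L -167.1 R -189.0
u -150 t 15.4 F [-20.6 -10.5   9.1] tip [-159.9 -111.3]
u -77.2 v 3.7 rel -1.66  L -156.5 R -162.8
u -128 t 19.0 F [-27.8   7.3  20.1] tip [-130.8  107.2]
u -59.8 v -0.7 rel -4.54  L -133.8 R -150.9
```

```bash
python3 - <<'E'
from h import *
m=(0,0,0,-133.8,-150.9)
for side,t in((-1,-121),(1,-104),(-1,-92)):
    m=nudge(side,t,m[3],m[4],10 if side<0 else 3)
    if abs(m[2])>9 or abs(m[1])>18: print("stop");break
E
```

```text
u -111 t 22.9 F [-22.8 -10.5  12.8] tip [-121.2 -111.3]
u -41.5 v 2.9 rel -0.20  L -123.6 R -124.4
u -101 t 26.3 F [-28.7   8.3  21.8] tip [-103.9  107.4]
u -29.1 v -0.5 rel -2.50  L -106.9 R -116.3
u -82 t 30.1 F [-27.2 -11.   17.2] tip [ -92.3 -111.5]
u -15.1 v 1.6 rel 1.14  L -99.8 R -95.5
```

```bash
python3 - <<'E'
from h import *
m=(0,0,0,-99.8,-95.5)
for side,t in((1,-85),(-1,-82)):
    m=nudge(side,t,m[3],m[4],10 if side<0 else 3)
bot.move_gripper(88)
bot.line_to(pos(-210,0,230),250)
s=bot.read_state();print(s['t'],tomat(s['tcp_pos']),s['width'])
im=bot.camera("top"); o,y=measure(im);print(tomat(o),np.degrees(y-TH))
cv2.imwrite("pics/w2.png",warp(im,0.6,480,860,-220,240,1.5)[...,::-1])
E
```

```text
u -82 t 33.4 F [-26.5   7.5  18.9] tip [-84.7 107.6]
u -7.2 v -0.5 rel -0.43  L -88.8 R -90.5
u -72 t 36.8 F [-32.6  -3.   26.5] tip [ -82.2 -110.6]
u -3.9 v -0.9 rel 0.37  L -87.1 R -85.7
40.0083 [-2.10010820e+02 -1.06757229e-02] 87.7855809416691
housing [669.3  30. ] yaw deg 3.32 size [293.2 213.2]
[-3.8961266  -0.98571275] 0.37147723747783024
```

View pics/w2.png

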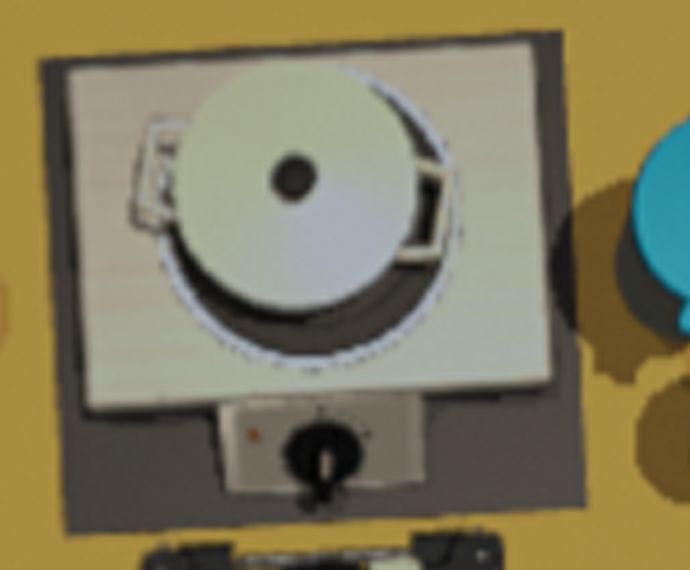

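The hot plate stands square inside the mat outline: its corners at px (70,70), (533,43), (550,382) and (88,408) lie within the dark border. The knob is at (323,455), within 1 mm of its predicted place. Next I'll check reach for gripping along the knob's axis.

```bash
cat > k.py <<'E'
from h import *
O=C-2*EX-1*EY; YAW=TH+np.radians(.3)
RH=R.from_euler('z',YAW)
def kp(h,tilt=42):
    "point on knob axis, h mm out from grip point"
    a=np.radians(42); g=np.array([-110,0,46.5])+(25+h)*np.array([-np.sin(a),0,np.cos(a)])
    return RH.apply(g)+np.r_[O,0]
def kq(phi,tilt=42,flip=0): return (RH*R.from_euler('y',180-tilt,degrees=True)*R.from_euler('z',phi+flip*np.pi)).as_quat()
E
python3 - <<'E'
from k import *
print(bot.read_state()['joint_pos'],kp(-12),kp(0))
for tilt in(42,36,30):
  for flip in(0,1,-1):
    print(tilt,flip,[None if (q:=bot.solve_ik(kp(h),kq(f,tilt,flip))) is None else np.round(q,2).tolist() for h,f in((60,0),(-12,0),(-19,0),(-19,.7),(-19,1.4),(40,1.4))])
E
```

```text
[ 0.56465559 -0.16898536 -0.59847057  0.12448122 -0.96317519 -2.14617155] [552.64632354  23.36903618  56.16088273] [544.62967046  22.91381762  65.07862064]
42 0 [None, None, None, None, None, None]
42 1 [None, None, None, None, None, None]
42 -1 [None, None, None, None, None, None]
36 0 [None, None, None, None, None, None]
36 1 [None, None, None, None, None, None]
36 -1 [None, None, None, None, None, None]
30 0 [None, None, None, None, None, None]
30 1 [None, None, None, None, None, None]
30 -1 [None, None, None, None, None, None]
```

```bash
python3 - <<'E'
from k import *
for h in (40,-12):
 for tilt in(0,6,12,18,24,30,36,42):
  r=[]
  for f in np.arange(-180,180,15):
    q=bot.solve_ik(kp(h),kq(np.radians(f),tilt))
    if q is not None: r.append((int(f),np.round(q,1).tolist()))
  print(h,tilt,[a for a,_ in r], r[0] if r else '')
# tilt sideways too: tool axis = down tilted by a toward azimuth b
for a in(20,30,42):
  print(a,[b for b in range(0,360,30) if any(bot.solve_ik(kp(-12),(R.from_euler('z',b,degrees=True)*R.from_euler('y',180-a,degrees=True)*R.from_euler('z',f,degrees=True)).as_quat()) is not None for f in range(0,360,30))])
E
```

```text
40 0 [-180, -165, -150, -135, -120, -105, -90, -75, -60, -45, -30, -15, 0, 15, 30, 45, 60, 90, 105, 120, 135, 150, 165] (-180, [0.4, 0.2, -0.5, 0.0, -0.9, 1.2])
40 6 [-180, -165, -150, -135, -120, -105, -90, -75, -60, -45, -30, -15, 0, 15, 30, 45, 75, 90, 105, 120, 135, 150, 165] (-180, [0.5, 0.1, -0.6, 0.1, -0.7, 1.1])
40 12 [-180, -165, -150, -135, -120, -105, -90, -75, -60, -45, -30, -15, 0, 15, 30, 45, 75, 90, 105, 120, 135, 150, 165] (-180, [0.5, 0.1, -0.7, 0.2, -0.6, 1.0])
40 18 [-180, -165, -150, -135, -120, -105, -90, -75, -60, -45, -30, -15, 0, 15, 30, 60, 75, 90, 105, 120, 135, 150, 165] (-180, [0.5, 0.0, -0.9, 0.4, -0.4, 0.8])
40 24 [] 
40 30 [] 
40 36 [] 
40 42 [] 
-12 0 [-180, -165, -150, -135, -120, -105, -90, -75, -60, -45, -30, -15, 0, 15, 30, 45, 60, 90, 105, 120, 135, 150, 165] (-180, [0.4, 0.3, -0.4, 0.0, -0.8, 1.2])
-12 6 [-180, -165, -150, -135, -120, -105, -90, -75, -60, -45, -30, -15, 0, 15, 30, 45, 75, 90, 105, 120, 135, 150, 165] (-180, [0.4, 0.2, -0.6, 0.1, -0.7, 1.2])
-12 12 [-180, -165, -150, -135, -120, -105, -90, -75, -60, -45, -30, -15, 0, 15, 30, 45, 75, 90, 105, 120, 135, 150, 165] (-180, [0.5, 0.2, -0.7, 0.2, -0.5, 1.0])
-12 18 [-180, -165, -150, -135, -120, -105, -90, -75, -60, -45, -30, -15, 0, 15, 30, 60, 75, 90, 105, 120, 135, 150, 165] (-180, [0.4, 0.1, -0.9, 0.5, -0.3, 0.7])
-12 24 [] 
-12 30 [] 
-12 36 [] 
-12 42 [] 
20 [30, 60, 90, 120, 150, 180, 210, 240, 270, 300, 330]
30 [30, 60, 90, 120, 150, 180, 210, 240, 270, 300]
42 [30, 60, 90, 120, 150, 180, 210, 240, 270, 300]
```

Tilts beyond about 20° on this wrist branch would need j5 > 0, so the wrist has to be flipped at j5 ≈ 0. I'll fit the arm's kinematics from solve_ik samples, which costs no robot time, and plan that flip.

```bash
cat > fk.py <<'E'
import numpy as np,os
from scipy.spatial.transform import Rotation as R
from scipy.optimize import least_squares
def fk(p,q):
    "p: 6 axes (rotvec-free unit dirs + point) ; returns pos, Rotation"
    p=p.reshape(-1); A=p[:18].reshape(6,3); P=p[18:36].reshape(6,3); x=p[36:39].copy(); r=R.from_rotvec(p[39:42])
    for i in range(5,-1,-1):
        a=A[i]/np.linalg.norm(A[i]); ri=R.from_rotvec(a*q[i]); x=ri.apply(x-P[i])+P[i]; r=ri*r
    return x,r
def fit(S):
    best=None
    for s4 in(1,-1):
      for s6 in(1,-1):
        A=np.array([[0,0,1],[0,1,0],[0,-1,0],[s4,0,0],[0,-1,0],[s6,0,0]],float)
        P=np.array([[0,0,0],[0,0,350],[0,0,750],[400,-190,750],[400,-190,750],[400,-190,750]],float)
        p0=np.r_[A.ravel(),P.ravel()/1e3,[.7,-.19,.75],(R.from_euler('y',90,degrees=True)*R.from_euler('z',90,degrees=True)).as_rotvec()]
        for g in range(4):
          p0[39:42]=(R.from_euler('y',90,degrees=True)*R.from_euler('z',90*g,degrees=True)).as_rotvec()
          def res(p):
            o=[]
            for x,r,q in S:
                y,rr=fk(p,q); o+=[*(y-x/1e3),*(.3*(rr*r.inv()).as_rotvec())]
            return np.array(o)
          f=least_squares(res,p0,max_nfev=25)
          if best is None or f.cost<best.cost: best=f
          if best.cost<1e-6: break
    f=least_squares(res,best.x,max_nfev=200) if True else best
    return f.x,np.abs(f.fun).max()
E
timeout 400 python3 - <<'E'
from k import *; from fk import *
rng=np.random.default_rng(0); S=[]
while len(S)<45:
    x=np.array([rng.uniform(380,650),rng.uniform(-350,350),rng.uniform(60,450)])
    r=R.from_euler('z',rng.uniform(-1,1))*R.from_euler('y',rng.uniform(2.4,3.4))*R.from_euler('x',rng.uniform(-.5,.5))*R.from_euler('z',rng.uniform(-1,1))
    q=bot.solve_ik(x,r.as_quat())
    if q is not None: S.append((x,r,np.array(q)))
p,e=fit(S); np.save("fk.npy",p); print("max res",e); s=bot.read_state()
x,r=fk(p,s['joint_pos']); print(x*1e3,s['tcp_pos'])
print(np.round(p[:18].reshape(6,3),3)); print(np.round(p[18:36].reshape(6,3),3))
E
```

```text
max res 6.522560269672795e-16
[463.39235541  19.99158228 229.13530015] [463.39235541  19.99158228 229.13530015]
[[-0.     0.     4.132]
 [ 0.     3.127 -0.   ]
 [-0.    -2.458  0.   ]
 [-1.589  0.     0.   ]
 [ 0.    -0.096  0.   ]
 [-0.333 -0.    -0.   ]]
[[-0.    -0.    -1.335]
 [ 0.     0.374  0.199]
 [-0.     0.222  0.8  ]
 [-0.161  0.     0.8  ]
 [ 0.464 -0.184  0.8  ]
 [ 1.515 -0.192  0.8  ]]
```

```bash
cat >> k.py <<'E'
from fk import fk
from scipy.optimize import least_squares
FP=np.load("fk.npy"); LO=np.array([-3.07,-1.43,-1.02,-3.03,-3.05,-3.03])+.02; HI=np.array([3.07,2.12,1.25,1.67,0,3.03])-.02
def ik(x,quat,seed):
    r=R.from_quat(quat)
    def f(q): y,rr=fk(FP,q); return np.r_[y-np.array(x)/1e3,.3*(rr*r.inv()).as_rotvec()]
    s=least_squares(f,np.clip(seed,LO+1e-3,HI-1e-3),bounds=(LO,HI),max_nfev=60)
    return s.x if np.abs(s.fun).max()<2e-5 else None
E
timeout 500 python3 - <<'E'
from k import *
rng=np.random.default_rng(1); sols=[]
for flip in(0,1):
  for n in range(40):
    q=ik(kp(-12),kq(0,42,flip),rng.uniform(LO,HI))
    if q is None or any(np.abs(q-a[1]).max()<.05 for a in sols): continue
    sols.append((flip,q))
    out=[];c=q
    for h,f in((-19,0),(-19,.35),(-19,.7),(-19,1.05),(-19,1.4),(-12,1.4),(60,1.4)):
        c=ik(kp(h),kq(f,42,flip),c); 
        if c is None: break
        out.append(c)
    u=ik(kp(80),kq(0,42,flip),q)
    print(flip,np.round(q,2),len(out),np.round(out[-1],2) if out else '',"up",None if u is None else np.round(u,2))
E
```

```bash
cat >> k.py <<'E'
def dq(tilt,az,phi,flip=0):
    "tool dir: tilt from down toward azimuth az (hot-plate frame); roll nearest the knob-aligned one turned by phi"
    ideal=RH*R.from_euler('y',180-42,degrees=True)*R.from_euler('z',phi+flip*np.pi)
    d=(RH*R.from_euler('z',az,degrees=True)*R.from_euler('y',180-tilt,degrees=True)).apply([0,0,1]); z=ideal.apply([0,0,1])
    c=np.cross(z,d); n=np.linalg.norm(c); a=np.arctan2(n,z@d)
    return (R.from_rotvec(c/n*a if n>1e-9 else [0,0,0])*ideal).as_quat(), np.degrees(a)
E
timeout 500 python3 - <<'E'
from k import *
for az in (0,8,15,22,30,-15,-30,-45,-60):
  for tilt in(18,24,30,36,42):
    row=[]
    for flip in(0,1):
      ok=[bot.solve_ik(kp(h),dq(tilt,az,f,flip)[0]) is not None for h,f in((50,0),(-12,0),(-19,0),(-19,.5),(-19,1),(-19,1.4),(40,1.4))]
      row.append(''.join('01'[o] for o in ok))
    if any('1' in r for r in row): print(az,tilt,"off %.0f"%dq(tilt,az,0)[1],row)
st=bot.read_state(); q=ik(st['tcp_pos'],st['eef_rot'],st['joint_pos']+.2); print(q)
for s in range(3):
  rng=np.random.default_rng(s); print(ik(st['tcp_pos'],st['eef_rot'],rng.uniform(LO,HI)))
E
```

```text
0 18 off 24 ['1111111', '1111111']
8 18 off 24 ['1111011', '1111111']
15 18 off 25 ['1111111', '1111111']
15 24 off 20 ['1100001', '1100001']
15 42 off 10 ['0111110', '0111110']
22 18 off 26 ['1111101', '1111111']
22 24 off 21 ['1111100', '1111111']
22 30 off 17 ['1111110', '1111111']
22 36 off 15 ['1111111', '1111111']
22 42 off 15 ['1111111', '1111111']
30 18 off 28 ['1111100', '1111111']
30 24 off 24 ['1111111', '1111111']
30 30 off 21 ['1111111', '1111111']
30 36 off 20 ['1111111', '1111111']
30 42 off 20 ['1111111', '1111111']
-15 18 off 25 ['1110111', '1111111']
-15 42 off 10 ['0111110', '0111100']
-30 18 off 28 ['1111111', '1111111']
-45 18 off 31 ['1110111', '1111111']
-45 24 off 29 ['1001111', '1111111']
-60 18 off 36 ['1110111', '1111111']
-60 24 off 35 ['1111111', '1111111']
-60 30 off 36 ['0001111', '1111111']
-60 36 off 37 ['1111111', '1111111']
[ 0.56465559 -0.16898536 -0.59847057  0.12448122 -0.96317519 -2.14617155]
None
None
None
```

Aiming 22° to one side at 42° tilt is only 15° off the knob's axis and reachable throughout. Turning is then pure j6. Next I check the joint values and approach.

```bash
python3 - <<'E'
from k import *
for flip in(0,1):
  for t,a in((42,22),(36,22),(42,18)):
    r=[bot.solve_ik(kp(h),dq(t,a,f,flip)[0]) for h,f in((70,0),(-17,0),(-17,1.4))]
    for q in r: print(flip,t,a,None if q is None else np.round(q,2))
flip=0
q=bot.solve_ik(kp(70),dq(42,22,0,0)[0]); print(fk(FP,q)[0])
E
```

```text
0 42 22 [ 0.23 -0.1  -0.77 -0.68 -0.23 -1.03]
0 42 22 [-0.03  0.16 -0.59 -1.14 -0.34 -0.37]
0 42 22 [-0.03  0.16 -0.59 -1.14 -0.34 -1.77]
0 36 22 [ 0.43 -0.12 -0.96 -0.07 -0.1  -1.79]
0 36 22 [ 0.21  0.14 -0.65 -0.71 -0.21 -0.98]
0 36 22 [ 0.21  0.14 -0.65 -0.71 -0.21 -2.38]
0 42 18 None
0 42 18 [ 0.03  0.14 -0.61 -1.13 -0.25 -0.43]
0 42 18 [ 0.03  0.14 -0.61 -1.13 -0.25 -1.83]
1 42 22 [ 0.23 -0.1  -0.77 -0.68 -0.23  2.12]
1 42 22 [-0.03  0.16 -0.59 -1.14 -0.34  2.77]
1 42 22 [-0.03  0.16 -0.59 -1.14 -0.34  1.37]
1 36 22 [ 0.43 -0.12 -0.96 -0.07 -0.1   1.35]
1 36 22 [ 0.21  0.14 -0.65 -0.71 -0.21  2.16]
1 36 22 [ 0.21  0.14 -0.65 -0.71 -0.21  0.76]
1 42 18 None
1 42 18 [ 0.03  0.14 -0.61 -1.13 -0.25  2.71]
1 42 18 [ 0.03  0.14 -0.61 -1.13 -0.25  1.31]
[0.49786586 0.02025838 0.11709876]
```

```bash
python3 - <<'E'
from k import *
q=dq(42,22,0)[0]
bot.move_gripper(44)
bot.move_ptp(kp(70),q); bot.line_to(kp(-2),90)
s=bot.read_state();print(s['t'],s['tcp_pos']-kp(-2),np.round(s['contact_force'],1))
cv2.imwrite("pics/k1.png",cv2.resize(bot.camera("scene")[130:290,200:360],None,fx=3.5,fy=3.5,interpolation=2)[...,::-1])
bot.move_gripper(0,8)
s=bot.read_state();print(s['t'],s['width'],s['finger_force'],np.round(s['contact_force'],1),np.round(s['joint_pos'],2))
cv2.imwrite("pics/k2.png",bot.camera("wrist")[...,::-1])
E
```

```text
42.95 [-0.0707252   0.25704336  0.35965448] [-0.4  0.3 -0.5]
43.875 0.3640112083120528 0.0 [-0.1  0.  -0.4] [-0.01  0.12 -0.61 -1.09 -0.33 -0.45]
```

View pics/k2.png

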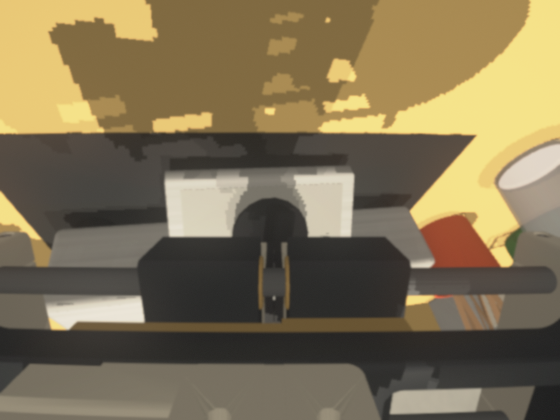

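View pics/k1.png

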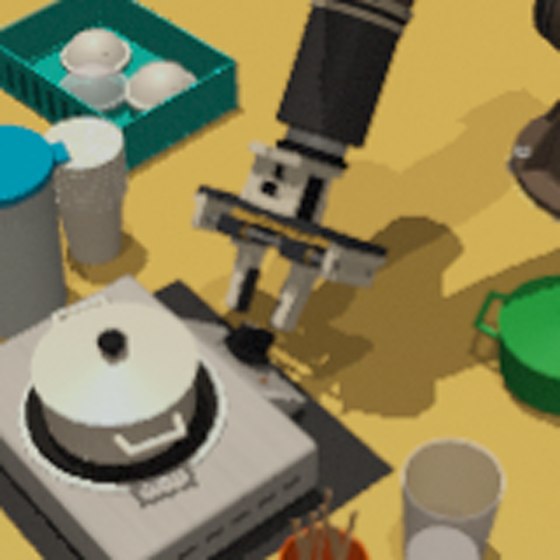

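```bash
python3 - <<'E'
from k import *
c=bot.get_calibration("wrist"); T=c['T_tool_cam']; print(c)
s=bot.read_state(); Rw=R.from_quat(s['eef_rot']); 
def pw(P):
    t=Rw.inv().apply(np.atleast_2d(P)-s['tcp_pos']); cc=(np.c_[t,np.ones(len(t))]@np.linalg.inv(T).T)[:,:3]*[1,-1,-1]
    K=np.array([[c['fx'],0,c['cx']],[0,c['fy'],c['cy']],[0,0,1]])
    return cv2.projectPoints(cc,np.zeros(3),np.zeros(3),K,np.array(c['distortion']))[0].reshape(-1,2),cc[:,2]
def hp(x,y,z): return RH.apply([x,y,z])+np.r_[O,0]
P=dict(tcp=s['tcp_pos'],grip=kp(0),skirt=kp(-12),base=kp(-25),con_fl=hp(-137.5,65,22),con_fr=hp(-137.5,-65,22),matfl=pos(-160,175,0),matfr=pos(-160,-175,0))
for k,v in P.items(): print(k,np.round(v,1),pw(v))
E
```

```text
{'fx': 303.4611450325855, 'fy': 303.4611450325855, 'cx': 273.5836930440045, 'cy': 210.52066408105335, 'distortion': array([-0.03881348,  0.        ,  0.        ,  0.        ,  0.        ]), 'T_tool_cam': array([[ 9.26096374e-04,  9.64798090e-01,  2.62990092e-01,
         7.01026207e+01],
       [ 9.99999249e-01, -1.10470112e-03,  5.31266582e-04,
         7.93722389e-01],
       [ 8.03090431e-04,  2.62989402e-01, -9.64798388e-01,
        -1.79480095e+02],
       [ 0.00000000e+00,  0.00000000e+00,  0.00000000e+00,
         1.00000000e+00]])}
tcp [546.   23.   63.6] (array([[272.4525346 , 242.86830765]]), array([191.59882267]))
grip [544.6  22.9  65.1] (array([[273.28018359, 243.90847428]]), array([189.70120687]))
skirt [552.6  23.4  56.2] (array([[268.77153598, 238.05445996]]), array([201.01735889]))
base [561.3  23.9  46.5] (array([[264.42627741, 232.41111462]]), array([213.27652357]))
con_fl [530.2  87.2  22. ] (array([[350.99578754, 177.08974592]]), array([220.46459013]))
con_fr [537.6 -42.6  22. ] (array([[162.63316192, 184.1681771 ]]), array([188.93867664]))
matfl [504.3 197.7   0. ] (array([[473.2280082 , 136.96405998]]), array([243.97873814]))
matfr [ 522.3 -151.8    0. ] (array([[-46.04576456, 136.97431812]]), array([157.63577276]))
```

```bash
python3 - <<'E'
from k import *
s=bot.read_state(); print(s['t'],s['tcp_pos'],s['width'])
Rw=R.from_quat(s['eef_rot'])
for n,P in dict(tcp=s['tcp_pos'],tipR=s['tcp_pos']+Rw.apply([0,22,0]),tipL=s['tcp_pos']+Rw.apply([0,-22,0]),grip=kp(0),top=kp(12),skirt=kp(-12),base=kp(-25)).items():
    p=project(P,"scene")[0]; print(n,p,(p-[200,130])*3.5)
a=cv2.resize(bot.camera("scene")[170:250,230:310],None,fx=7,fy=7,interpolation=2)
cv2.imwrite("pics/k3.png",a[...,::-1])
E
```

```text
43.925 [545.97493191  22.96946633  63.57369926] 0.5790617923728067
tcp [271.15448927 227.1037865 ] [249.04071245 339.86325277]
tipR [275.84710146 229.20500859] [265.4648551  347.21753008]
tipL [266.54882445 225.04082376] [232.92088559 332.64288317]
grip [271.45152341 226.62659132] [250.08033195 338.19306962]
top [273.20504395 223.76583879] [256.21765383 328.18043575]
skirt [269.70482518 229.47625044] [243.96688811 348.16687654]
base [267.82031742 232.5507807 ] [237.37111096 358.92773243]
```

View pics/k3.png

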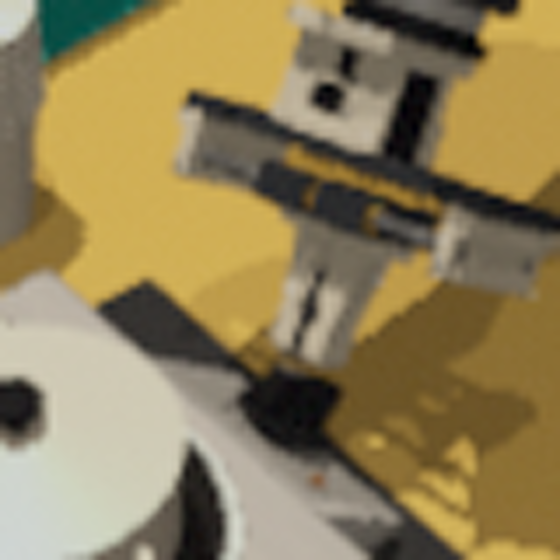

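The crop shows the closed fingertips ending at (310,360), just above the black knob at (292,405). The true finger ends seem about 20 mm short of the stated TCP, so they closed on air. I'll open and advance under force watch until they meet the skirt.

```bash
cat >> k.py <<'E'
QK=dq(42,22,0)[0]; ZT=R.from_quat(QK).apply([0,0,1]); NK=RH.apply([-np.sin(np.radians(42)),0,np.cos(np.radians(42))])
def kt(h,L): return kp(h)+L*ZT   # TCP for a finger end L mm short of it to sit on the axis at h
E
python3 - <<'E'
from k import *
print([ (h,bot.solve_ik(kt(h,20),QK) is not None) for h in(10,0,-12,-22)])
bot.move_gripper(34)
f0=bot.read_state()['contact_force']
bot.line_to(kt(12,20),60)
for h in(6,3,0,-3,-6,-9,-11,-13):
    bot.line_to(kt(h,20),40); s=bot.read_state(); f=s['contact_force']-f0
    print(h,"t %.2f"%s['t'],"axial %.1f"%(f@NK),np.round(f,1),np.round(s['tcp_pos']-kt(h,20),1))
    if f@NK>3 or np.linalg.norm(f)>6: break
cv2.imwrite("pics/k4.png",cv2.resize(bot.camera("scene")[170:250,230:310],None,fx=7,fy=7,interpolation=2)[...,::-1])
E
```

```text
[(10, True), (0, True), (-12, True), (-22, True)]
6 t 45.33 axial -0.4 [ 0.2 -0.  -0.4] [-0.  -0.2 -0.2]
3 t 45.58 axial -0.6 [ 0.8 -0.4 -0.2] [ 0.  -0.1 -0.1]
0 t 45.83 axial -0.1 [0.4 0.6 0.3] [ 0.1 -0.1 -0.1]
-3 t 46.08 axial -0.4 [ 0.6 -0.6  0. ] [ 0.1 -0.1 -0.2]
-6 t 46.33 axial 1.6 [-0.4 -0.6  1.8] [ 0.1  0.  -0. ]
-9 t 46.58 axial 4.8 [-3.  -0.5  3.8] [ 0.  0. -0.]
```

View pics/k4.png

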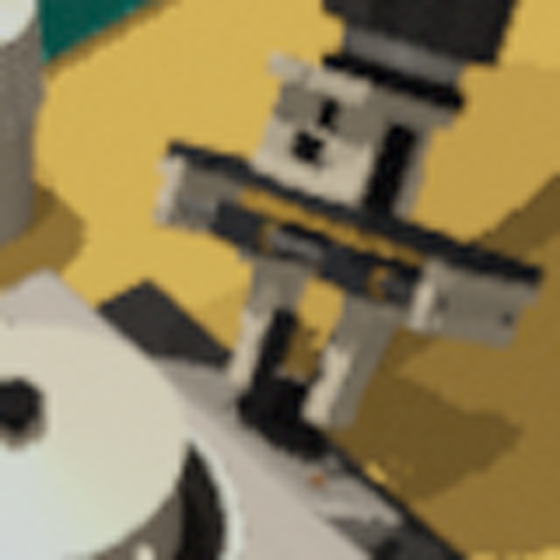

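The fingers now straddle the bar at (275,390), with first contact on the skirt as expected. I'll grip, press in, turn with j6 only, and watch the forces.

```bash
python3 - <<'E'
from k import *
bot.move_gripper(0,10)
s=bot.read_state();print("width",s['width'],s['finger_force'],"t",s['t'],np.round(s['contact_force'],1))
if s['width']>10:
    f0=np.zeros(3)
    for h in(-12,-15,-17,-19,-21):
        bot.line_to(kt(h,20),40); s=bot.read_state(); f=s['contact_force']
        print(h,"t %.2f"%s['t'],"axial %.1f"%(f@NK),np.round(f,1),"tip along axis %.1f"%((s['tcp_pos']-kt(0,20))@NK))
        if f@NK>14: break
E
```

```text
width 17.24823076034616 9.56333032459952 t 47.0667 [-3.1  6.8  4.9]
-12 t 47.32 axial 7.6 [-4.7  6.   6.3] tip along axis -11.6
-15 t 47.57 axial 11.2 [-7.1  6.2  9. ] tip along axis -14.2
-17 t 47.82 axial 31.8 [-19.8   3.   25.2] tip along axis -15.2
```

```bash
python3 - <<'E'
from k import *
h=-15.5
bot.line_to(kt(h,20),40)
def rep(tag):
    s=bot.read_state(); f=s['contact_force']; a=f@NK
    print(tag,"h %.1f t %.2f axial %.1f"%(h,s['t'],a),np.round(f,1),"Mz %.2f"%(s['moment']@NK),"w %.1f"%s['width'],"tip %.1f"%((s['tcp_pos']-kt(0,20))@NK)); return a
a=rep("backed"); ok=a>6
for phi in(.2,.35,.5,.62,.85,1.1,1.3,1.42):
    if not ok: break
    bot.move_joints(bot.solve_ik(kt(h,20),dq(42,22,phi)[0])); a=rep(phi)
    n=0
    while a<10 and n<4 and phi<1.2:
        h-=1; n+=1; bot.move_joints(bot.solve_ik(kt(h,20),dq(42,22,phi)[0])); a=rep(" deeper")
    if a>22 and n==0:
        h+=.7; bot.move_joints(bot.solve_ik(kt(h,20),dq(42,22,phi)[0])); rep(" up")
E
```

```text
backed h -15.5 t 48.07 axial 7.5 [-4.7  6.5  6.2] Mz 0.38 w 16.7 tip -14.7
0.2 h -15.5 t 48.38 axial 12.3 [-7.4  4.7 10.1] Mz 0.30 w 16.5 tip -14.8
0.35 h -15.5 t 48.64 axial 12.7 [-7.7  3.8 10.4] Mz 0.34 w 16.7 tip -14.8
0.5 h -15.5 t 48.91 axial 11.7 [-7.4  3.7  9.3] Mz 0.36 w 16.2 tip -14.9
0.62 h -15.5 t 49.16 axial 11.4 [-6.8  1.8  9.2] Mz 0.36 w 16.0 tip -15.0
0.85 h -15.5 t 49.49 axial 9.6 [-6.3  1.1  7.3] Mz 0.50 w 15.1 tip -15.1
 deeper h -16.5 t 49.74 axial 14.7 [-9.2  0.9 11.6] Mz 0.48 w 14.9 tip -15.8
1.1 h -16.5 t 50.09 axial 11.0 [-7.9 -0.5  7.6] Mz 0.61 w 14.0 tip -16.0
1.3 h -16.5 t 50.40 axial 7.4 [-6.5 -1.7  4. ] Mz 0.78 w 13.2 tip -16.1
1.42 h -16.5 t 50.65 axial 7.8 [-7.4 -1.9  3.7] Mz 1.01 w 13.1 tip -16.1
```

```bash
python3 - <<'E'
from k import *
q=dq(42,22,1.42)[0]
bot.line_to(kt(-8,20),60); s=bot.read_state(); print(np.round(s['contact_force'],1),s['width'])
bot.move_gripper(40); s=bot.read_state(); print(s['t'],np.round(s['contact_force'],1),s['width'])
bot.line_to(kt(70,20),120); bot.line_to(kt(70,20)+[-20,0,90],200)
print(bot.read_state()['t'])
im=bot.camera("top"); o,y=measure(im); print(tomat(o),np.degrees(y-TH))
a=warp(im,0.6,480,860,-220,240,1.2); b=cv2.resize(bot.camera("scene")[170:270,190:320],(546,420),interpolation=2)[:,:240]
b=cv2.resize(bot.camera("scene")[185:255,240:300],(240,280),interpolation=2); b=cv2.copyMakeBorder(b,0,a.shape[0]-280,0,0,0)
cv2.imwrite("pics/f.png",np.hstack([a,b])[...,::-1]); print(np.hstack([a,b]).shape)
E
```

```text
[-4.8 -2.6  0.8] 13.337195472973711
51.6333 [-0.5 -0.4  0.1] 39.6448132397247Traceback (most recent call last):
  File "<stdin>", line 5, in <module>
plant.Unreachable: the arm cannot follow that straight line within its joint ranges
```

```bash
python3 - <<'E'
from k import *
for d,m in((60,0),(60,1),(45,0),(45,1),(35,0),(30,1)):
    try:
        bot.line_to(kt(-8,20)-d*ZT if m==0 else kt(-8+d,20),100); print("ok",d,m); break
    except bot.Unreachable: pass
p=bot.read_state()['tcp_pos']
for w in ([0,0,120],[0,-20,100],[0,0,60],[20,0,80]):
    try: bot.line_to(p+np.array(w),150); print("up",w); break
    except bot.Unreachable: pass
print(bot.read_state()['t'])
im=bot.camera("top"); o,y=measure(im); print(tomat(o),np.degrees(y-TH))
a=warp(im,0.6,480,860,-220,240,1.2)
b=cv2.resize(bot.camera("scene")[185:255,240:300],(240,280),interpolation=2); b=cv2.copyMakeBorder(b,0,a.shape[0]-280,0,0,0)
cv2.imwrite("pics/f.png",np.hstack([a,b])[...,::-1])
E
```

```text
ok 60 0
up [0, 0, 120]
53.825
housing [669.2  30.2] yaw deg 3.34 size [293.5 213.3]
[-3.92882594 -0.80904641] 0.38633695434742765
```

View pics/f.png

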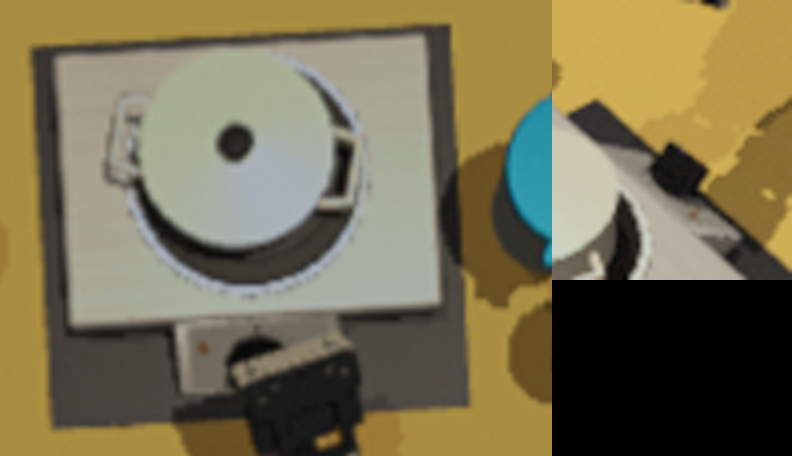

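The hot plate hasn't moved (square, inside the mat, pot centred) and in the scene crop the knob bar at (680,170) now looks turned. I'll move aside and check the pointer angle numerically before handing in.

```bash
python3 - <<'E'
from k import *
q=bot.read_state()['joint_pos'].copy(); q[0]-=.5; bot.move_joints(q)
im=bot.camera("top"); print(bot.read_state()['t'])
old=cv2.imread("pics/top0.png")[...,::-1]
up=RH.apply([np.cos(np.radians(42)),0,np.sin(np.radians(42))]); rt=RH.apply([0,-1,0])
# sample the bar's top plane (h=12) as seen from above, polar brightness about the axis
for nm,img in(("now",im),("",None)):
    if img is None: break
    g=img.max(2).astype(np.float32)
    for r in(8,14,19):
        row=[]
        for phi in np.arange(-.4,2.0,.2):
            P=kp(12)+r*(np.cos(phi)*up+np.sin(phi)*rt); u=project(P)[0].astype(np.float32)
            row.append(int(cv2.getRectSubPix(g,(1,1),(float(u[0]),float(u[1])))[0,0]))
        print(r,row)
E
```

```text
54.95
8 [12, 14, 16, 20, 25, 31, 41, 55, 68, 73, 73, 73]
14 [11, 12, 12, 11, 10, 9, 15, 28, 53, 91, 86, 78]
19 [12, 12, 12, 9, 11, 9, 9, 15, 30, 64, 78, 84]
```

```bash
python3 - <<'E'
from k import *
im=bot.camera("top"); g=im.max(2)
u=project(kp(12))[0]; x,y=np.round(u).astype(int); print(u)
print(g[y-9:y+10,x-9:x+13])
up=RH.apply([np.cos(np.radians(42)),0,np.sin(np.radians(42))]); rt=RH.apply([0,-1,0])
for phi in(0,1.0,1.4): print(phi,[np.round(project(kp(12)+r*(np.cos(phi)*up+np.sin(phi)*rt))[0]-[x-9,y-9],1) for r in(-20,14,20)])
E
```

```text
[272.16300681 208.69953948]
[[113 114 113  87  50  32  22  15  14  13  14  18  21  37  69 105 107  99
  109 114 113 114]
 [114 115 100  58  21  12  13  11  11  11  11  14  11  13  31  70  82  74
  103 113 113 113]
 [114 111  76  34  11  14  11  14  15  12  15  14  14  12  13  41  88  99
  110 113 113 114]
 [114  90  47  17  11  14  14  14  12  15  11  14  13  13   8  21  72 106
  115 114 114 114]
 [112  78  33  13   9  11  11  11   9  11  11  12  11  12  10  15  55 103
  114 113 113 114]
 [113  79  33  12  11  12  11  14  15  13  11  10  13  13  11  15  56 104
  114 113 114 113]
 [115 103  56  19   9  11  12  12  10  13  14  12  12  11  17  19  68 106
  115 114 113 114]
 [114  94  55  21  14  11  12  12  13  18  26  34  32  35  35  31  83 109
  113 114 113 113]
 [114  86  50  21  20  24  25  24  16  19  42  70  78  97 101  68  89 103
  113 112 114 114]
 [113  84  50  22  14  17  18  19  14  17  46  77  70  75  82  76  94 102
  113 116 116 116]
 [116  88  66  38  17  13  16  16  15  13  30  51  49  82  94  97 104 114
  125 128 115 108]
 [126  99  81  61  40  36  41  43  51  44  41  42
[... 191 characters left out ...]
 76  74  76  79  78
   79  79  80  80]
 [ 76  69  74  77  78  79  75  74  75  78  79  78  79  79  79  79  79  79
   79  80  79  80]
 [ 77  78  78  78  78  78  77  79  78  79  78  78  79  79  77  77  78  77
   78  78  78  77]
 [ 75  75  75  75  76  77  77  76  76  77  77  79  80  80  82  83  82  83
   85  87  86  87]
 [ 82  84  84  85  86  95  97  89  86  86  88 106 113 116 130 134 134 135
  147 152 153 152]
 [135 147 152 152 152 154 155 153 152 152 152 156 159 159 164 165 165 165
  170 171 171 171]]
0 [array([ 9.5, 13.3]), array([8.9, 5.4]), array([8.9, 4. ])]
1.0 [array([ 4.5, 11.5]), array([12.5,  6.7]), array([13.9,  5.9])]
1.4 [array([3.5, 9.8]), array([13.1,  7.9]), array([14.8,  7.6])]
```

The pointer lies level to the right (rows 8–9, columns 10–15), where 1.4 rad predicts row 7.6 and 1.0 rad row 5.9, so the knob is at full.

```bash
python3 -c "
from plant import bot
print(bot.close_job())"
```

```text
the job is handed in; nothing more can be done
None
```

The hot plate and its pot now stand square on the mat, the knob was pushed in, turned to full and released, and the job is handed in; spring-out wasn't measured, the bystanders weren't re-measured, and no verdict came back.

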